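# Key a bead holder into the viewing stage

## Robot

A 6-joint arm with a two-finger parallel gripper is mounted at the origin on the work surface. World frame = base frame: x ahead of the robot, y to its left, z up, the work surface at z = 0. Lengths are in mm, angles in rad, forces in N, time in s.
With the tool pointing down it reaches from about 300 to 775 mm from the base axis. Payload 14.6 kg.
Tool frame: the origin (TCP) lies midway between the tips of the shut fingers; the grasp point (between the pads) lies manip.grasp_offset behind it (manip.grasp_offset is the distance from the TCP to the grasp point, in mm); z points along the fingers, y is the direction in which the jaws open and shut (so a half turn about z gives the same grasp; the last joint's range is limited). The gripper opens to 94 mm and grips with 3 to 60 N. Pads are 16 mm wide; open, the fingers measure 119 mm over their backs; the gripper's body (75 mm by 177 mm) begins 78 mm behind the grasp point.
Start: joints at [-1.402, 0.3, 1.521, -0, 1.321, -0.067], TCP at [128.485, -534.772, 205.446] pointing down, gripper open.
Joint ranges: [-3.03, 3.03], [-0.79, 2.21], [0.23, 2.52], [-1.04, 4.18], [0, 3.07], [-2.55, 2.55]. Speed limits (rad/s): [2.22, 2.22, 2.57, 3.14, 3.14, 3.14].

## Interface

Orientations are given as [roll, pitch, yaw] about the fixed x, y, z axes, in that order (R = Rz(yaw) Ry(pitch) Rx(roll)).
In Python, from cell import monitor, vision, order, manip gives the robot as it stands.
- The arm moves only by the shell command python3 -m jog 'ROWS' [FORCE]. ROWS is JSON, a list of rows, each a list of 7 numbers: the shift along the tool's x, y, z in cm, then the turn, a rotation vector about the tool's x, y, z in rad, then the opening in per cent of the stroke, from 0 (shut) to 100 (fully open). In form: [[tx, ty, tz, rx, ry, rz, jaw], ...]. A call has 1 to 8 rows; each row shifts and turns the commanded pose from where the row before left it, along the tool's axes as they then stand; what a row does not reach is not made up. A row lasts 1/10 s, in which the tool goes at most 50 mm and 8.59 degrees, less where a joint would pass 70% of its speed; a pose out of reach is approached as far as the arm can. A call is refused whole if a number of a shift passes 5 or a number of a turn 0.15, either way. A call with a gripper value outside its range is refused whole. The fingers move at their own pace and stop on an object; FORCE is the grip in N (left out, the last holds). Time passes only in rows, so rows that do not move let the fingers close. It gives the time, the measured TCP pose, the force and the opening at its end, in the units of the state.
- monitor.read_state(): the state, without advancing time (a new reading comes with each control period).
- vision.camera(name): name is "side" or "top"; returns a dict with "color" (420x560x3 uint8, blue, green, red), "fx", "fy", "cx", "cy" (pixels), "distortion" ([k1, k2, p1, p2, k3] as OpenCV has them; the pictures are not rectified), "cam_to_world" (4x4, takes a point from camera to world coordinates). Camera axes: x right, y down, z forward; pixel columns grow to the right and rows downward; lengths in mm; the calibration is good to about 2 mm. A picture is of the moment at which its call begins. There is no depth.
- order.sign_off(): hands the job in, once; it reports no verdict.
The state is a dict: "clock": time; "joints": joint angles; "qd": joint speeds; "effort": joint torques, N m; "eef_pos": TCP position; "eef_rot": TCP orientation; "wrist_force": force on the tool from outside, world axes, zero at the start; "moment": the same for the moment, N m; "finger_gap": finger opening in mm.
Only numpy, scipy, OpenCV 4.12 (cv2) and the standard library are available. Lean on these libraries where they do the work, as an engineer would, in place of code of your own. Each camera call takes 0.05 s, during which the arm holds its last target.

## Task

Pick up the bead holder by its square stem and set its notched foot into the round cup of the viewing stage. The keys inside the cup have been left at an unknown angle, so turn the foot on top of them under light pressure until its notches find the keys and it drops fully home, flat on the cup's floor, then let go of it. Be gentle: do not press the holder against the stage with more than 25 N, and do not tip it over or disturb the bead tray, the dish or the jar.

Things in the scene. Friction and masses are not known exactly. Their poses are not given: they have to be found in the camera images.
- holder: Loose upright bead holder, about 0.16 kg. Origin: centre of its underside, z up. Aluminium foot: disc 50 mm across, 10 mm thick, with three notches cut through its rim, reaching in to 12 mm from the axis: a wide one (18.5 mm) towards its own +x, two narrow ones (10.5 mm) at +120 and -120 degrees. It is 78 mm high over all.
- stem (a point): Middle of the good gripping height of the holder's black square stem, 45 mm above the underside, axes as the holder's. Stem 20 x 20 mm, faces along the holder's x and y, from 10 to 60 mm above the underside; the +x face (wide notch side) has a red stripe. A fixed 18 mm bead sits on top of the stem.
- stage: Fixed grey viewing stage, base 110 x 110 x 20 mm; origin at the centre of its underside on the table, below the cup's axis. White index mark on its -x side. A dark steel round cup stands on it, 72 mm outside, 55 mm inside (2.5 mm play all round for the foot), open on top.
- stage_seat (a point): Centre of the cup's floor, 20 mm above the table, axes as the stage's; the holder's underside centre belongs here. Three fixed keys stand on the floor, 8 mm high, from 15 mm radius to the wall: a red one 14 mm wide, two brass ones 6 mm wide at +120 and -120 degrees from it. Seen from above, the red one points to +x turned anticlockwise by an unmeasured 0.15 to 1.2 rad.
- cup_rim (a point): Centre of the cup's mouth, 36 mm above the table, 16 mm above its floor. The foot goes home only with its wide notch over the red key, with about 2.2 mm play beside each key (about 0.08 rad either way); at other angles it rests flat on the keys, 8 mm too high. Contacts are hard and the keys do not turn.
- viewer (a point): Front end of the stage's fixed black horizontal viewer tube, 28 mm in diameter, its axis 88 mm above the table; it starts here, 88 mm from the cup's axis, and runs 73 mm away towards the stage's +x. Keep clear of it.
- bead_tray: Cream board with dimples and a few beads, 190 x 130 x 14 mm, origin at the centre of its underside; leave alone.
- dish: Clear shallow round dish, 90 mm across, 28 mm high, origin at the centre of its underside; leave alone.
- jar: Small amber jar with white cap, 44 mm diameter, 55 mm high, origin at the centre of its underside; leave alone.

How it is judged:
By the outcome, as a careful person would: the job done as asked, in the order asked, and still so for the second after the job is handed in, with the robot touching nothing.
It also fails if it takes over 64 s, if anything falls off the work surface, if the arm or the gripper's body presses on something with over 40 N, if the wrist force passes 120 N, or if a joint passes its speed limit or range.

## Working session

There is one attempt and no reset: what is moved stays moved. The work goes in short steps, Python scripts to look and compute and a shell command to move; the robot and the scene stay as the last step left them, time stands still between calls to the robot, and variables do not carry over. Pictures are saved under pics/ and viewed, and the job is handed in when it is done.

```bash
ls; mkdir -p pics
python3 - <<'E'
from cell import monitor, vision, order, manip
import cv2,numpy as np
print(monitor.read_state()); print(manip.grasp_offset)
for n in ("side","top"):
    c=vision.camera(n); cv2.imwrite(f"pics/{n}0.png",c["color"])
    print({k:v for k,v in c.items() if k!="color"})
E
```

```text
pics
{'clock': 0.0, 'joints': array([-1.40160010e+00,  3.00466742e-01,  1.52159208e+00, -2.63153647e-06,
        1.32070946e+00, -6.66455163e-02]), 'qd': array([ 0.00143737, -0.00143881,  0.00161865,  0.00238487,  0.00175974,
       -0.00131684]), 'effort': array([-3.75242062e-04, -5.31805801e+01, -3.52741671e+01,  7.08246650e-02,
        2.43152253e-02, -5.69279723e-05]), 'eef_pos': array([ 128.44034092, -534.51453473,  204.88407064]), 'eef_rot': array([-3.14041946e+00, -7.57497392e-05,  2.35842348e-01]), 'wrist_force': array([-0.92781361,  0.20983235,  0.30648716]), 'moment': array([-0.03100463,  0.00480521, -0.00557877]), 'finger_gap': 93.85778394738436}
18.8
{'fx': 418.35610059850177, 'fy': 418.35610059850177, 'cx': 284.07763060543, 'cy': 210.4253797193307, 'distortion': array([-0.12065608,  0.        ,  0.        ,  0.        ,  0.        ]), 'cam_to_world': array([[-9.18366695e-01, -2.91966437e-01,  2.67129581e-01,
         2.86440836e+02],
       [-3.95588988e-01,  6.95370099e-01, -5.99974815e-01,
         5.47395963e+02],
       [-1.05814140e-02, -6.56670408e-01, -7.54103447e-01,
         7.83028864e+02],
       [ 0.00000000e+00,  0.00000000e+00,  0.00000000e+00,
         1.00000000e+00]])}
{'fx': 513.506296699978, 'fy': 513.506296699978, 'cx': 280.87834409153663, 'cy': 204.5178878140673, 'distortion': array([0.03307482, 0.        , 0.        , 0.        , 0.        ]), 'cam_to_world': array([[-2.77167588e-02, -9.90608984e-01,  1.33886600e-01,
         3.79580700e+02],
       [-9.99603990e-01,  2.81182224e-02,  1.10825916e-03,
         1.83420064e+01],
       [-4.86250467e-03, -1.33802862e-01, -9.90996039e-01,
         1.43507298e+03],
       [ 0.00000000e+00,  0.00000000e+00,  0.00000000e+00,
         1.00000000e+00]])}
```

View pics/side0.png

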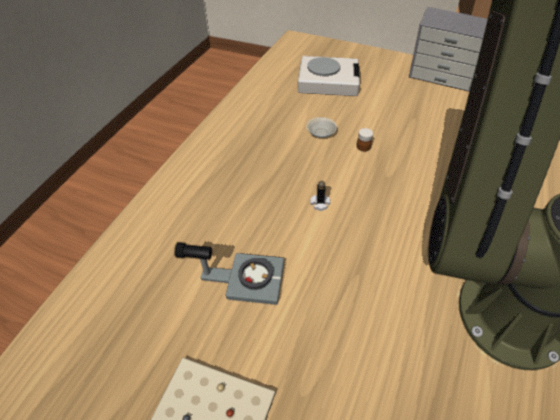

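View pics/top0.png

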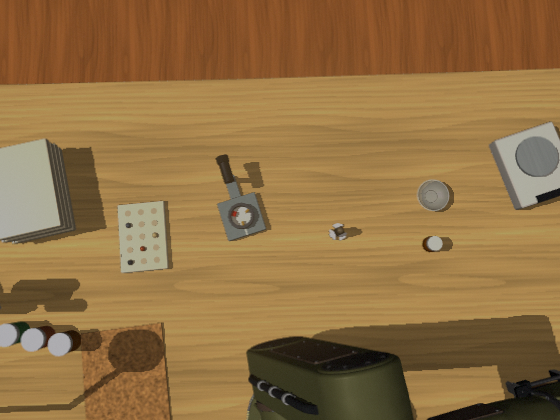

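The side view shows the holder at about (320,195) and the stage cup at about (256,274), with the viewer at about (193,251). In the top view the holder is at about (338,231), the cup at (243,216), the dish at (434,195) and the jar at (433,243). I'll zoom in next.

```bash
cat > h.py <<'E'
import cv2,numpy as np
from cell import vision
def cam(n): return vision.camera(n)
def ray(c,u,v):
    K=np.array([[c["fx"],0,c["cx"]],[0,c["fy"],c["cy"]],[0,0,1]])
    p=cv2.undistortPoints(np.array([[[u,v]]],float),K,c["distortion"])[0,0]
    T=c["cam_to_world"]; return T[:3,3],T[:3,:3]@np.array([p[0],p[1],1])
def onz(c,u,v,z):
    o,d=ray(c,u,v); return (o+d*(z-o[2])/d[2])
def tri(r):
    A=np.zeros((3,3));b=np.zeros(3)
    for o,d in r:
        d=d/np.linalg.norm(d);P=np.eye(3)-np.outer(d,d);A+=P;b+=P@o
    x=np.linalg.solve(A,b)
    return x,[np.linalg.norm(np.cross(d/np.linalg.norm(d),x-o)) for o,d in r]
def proj(c,X):
    T=np.linalg.inv(c["cam_to_world"]);K=np.array([[c["fx"],0,c["cx"]],[0,c["fy"],c["cy"]],[0,0,1]])
    rv=cv2.Rodrigues(T[:3,:3])[0]
    return cv2.projectPoints(np.array(X,float).reshape(-1,3),rv,T[:3,3],K,c["distortion"])[0][:,0]
def crop(img,u0,v0,w,h,s): return cv2.resize(img[v0:v0+h,u0:u0+w],None,fx=s,fy=s,interpolation=cv2.INTER_NEAREST)
E
python3 - <<'E'
from h import *
t=cv2.imread("pics/top0.png");s=cv2.imread("pics/side0.png")
a=crop(t,318,211,40,40,9);b=crop(s,300,170,40,40,9)
cc=crop(t,205,185,40*2,30*2+20,4.5) ;d=crop(s,216,240,80,80,4.5)
cv2.imwrite("pics/hold.png",np.hstack([a,b]));cv2.imwrite("pics/stage.png",np.hstack([cc,d]))
E
```

```text
(no output)
```

View pics/hold.png

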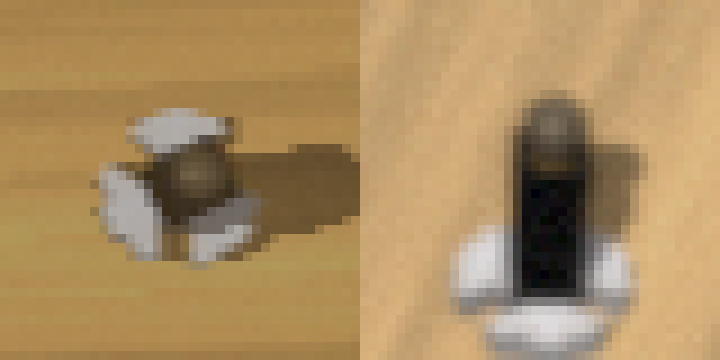

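View pics/stage.png

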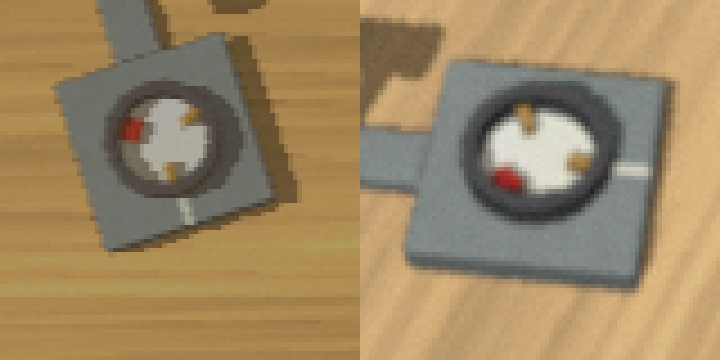

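The holder's three white sectors are clear. Its narrow notches lie at about (337,238) and (333,229) and the wide one faces right, at about (345,229). In the cup the red key shows at about (234,214) in the top view and the brass keys at (247,211) and (243,223). I'll measure with masks.

Run:
```python
from h import *
C={n:cam(n) for n in("top","side")}
box={"top":((318,211,40,40),(205,185,80,80)),"side":((300,170,40,50),(216,240,80,80))}
for n,c in C.items():
    hsv=cv2.cvtColor(c["color"],cv2.COLOR_BGR2HSV).astype(int);H,S,V=hsv[...,0],hsv[...,1],hsv[...,2]
    def sel(m,b):
        x,y,w,h=b;mm=np.zeros_like(m);mm[y:y+h,x:x+w]=m[y:y+h,x:x+w];v,u=np.nonzero(mm);return u,v,mm
    u,v,m=sel((S<50)&(V>110),box[n][0])
    P=np.array([onz(c,a,b,10)[:2] for a,b in zip(u,v)])
    (cx,cy),r=cv2.minEnclosingCircle(P.astype(np.float32));print(n,"foot",len(u),cx,cy,"r",r)
    ang=np.arctan2(P[:,1]-cy,P[:,0]-cx);rad=np.hypot(P[:,0]-cx,P[:,1]-cy)
    hh,_=np.histogram(np.degrees(ang[rad>13]),bins=36,range=(-180,180));print(hh)
    b=box[n][1]
    u,v,m=sel(((H<8)|(H>172))&(S>150)&(V>80),b)
    red=np.array([onz(c,a,bb,26)[:2] for a,bb in zip(u,v)]);print(n,"red",len(u),u.mean(),v.mean(),red.mean(0))
    u,v,m=sel((H>8)&(H<25)&(S>90)&(V>80),b)
    k,lab,st,ce=cv2.connectedComponentsWithStats(m.astype(np.uint8))
    for i in range(1,k):
        if 5<st[i,4]<100: print("brass?",ce[i],st[i,4],onz(c,*ce[i],26)[:2])
    # cup ring
    u,v,m=sel((S<60)&(V<75),b)
    print("dark",len(u))
    u,v,m=sel((S<40)&(V>130),b)
    k,lab,st,ce=cv2.connectedComponentsWithStats(m.astype(np.uint8))
    for i in range(1,k):
        if st[i,4]>4: print("white",ce[i],st[i,4],onz(c,*ce[i],20)[:2])
    # grey base
    x,y,w,h=b
    print("sampled grey", hsv[{"top":(228,231),"side":(290,270)}[n]])
```

```text
top foot 109 492.2705993652344 -134.93341064453125 r 24.484806060791016
[1 4 4 5 5 6 3 2 0 0 0 0 0 0 3 3 3 4 6 3 5 2 0 0 0 3 4 3 6 6 5 4 4 5 0 0]
top red 16 233.875 213.1875 [549.47390495 150.41207809]
brass? [247.         210.36363636] 11 [556.30381333 114.01336432]
brass? [242.7 222.9] 10 [521.83476331 126.51387616]
dark 41
white [242.88957055 215.14723926] 163 [544.01471389 126.06820012]
white [245.8125 231.5   ] 16 [498.3532044  118.80147557]
sampled grey [ 34  16 114]
side foot 169 488.9852294921875 -128.41952514648438 r 27.30743980407715
[3 2 5 6 5 6 5 1 0 0 0 0 0 3 6 5 7 6 4 5 5 4 3 1 4 4 6 6 5 9 5 6 4 4 2 2]
side red 16 248.6875 279.5 [547.01990955 151.28716625]
brass? [252.1875 265.0625] 16 [556.21680942 115.64510731]
brass? [264.         275.84615385] 13 [521.11178043 130.41543022]
dark 234
white [249.90695652 280.06086957] 1150 [546.07771737 148.37647801]
white [255.49814126 272.85130112] 269 [542.99466421 127.43192441]
sampled grey [ 81  13 136]
```

Run:
```python
from h import *
C={n:cam(n) for n in("top","side")}
x,e=tri([ray(C["top"],339.7,230.0),ray(C["side"],320.9,183.8)]);print("bead",x,e)
# cup rim outer: dark ring / base via grabbing colour classes
for n,b in(("top",(205,185,80,80)),("side",(216,240,80,80))):
    c=C[n];x,y,w,h=b;hsv=cv2.cvtColor(c["color"],cv2.COLOR_BGR2HSV)[y:y+h,x:x+w].astype(int)
    S,V=hsv[...,1],hsv[...,2]
    m=((S<45)&(V>130)).astype(np.uint8) if n=="top" else ((S<30)&(V>165)).astype(np.uint8)
    k,lab,st,ce=cv2.connectedComponentsWithStats(m); print(n,[(st[i,4],(ce[i]+[x,y]).round(1),onz(c,*(ce[i]+[x,y]),20).round(1)[:2]) for i in range(1,k) if st[i,4]>5])
    dm=((V<100)&(S<70)).astype(np.uint8)
    dm=cv2.morphologyEx(dm,cv2.MORPH_OPEN,np.ones((2,2),np.uint8))
    cs,_=cv2.findContours(dm,cv2.RETR_EXTERNAL,cv2.CHAIN_APPROX_NONE)
    cs=sorted(cs,key=cv2.contourArea)[-2:]
    vis=c["color"][y:y+h,x:x+w].copy()
    for q in cs:
        if len(q)<15: continue
        el=cv2.fitEllipse(q);cv2.ellipse(vis,el,(0,255,0),1)
        ctr=np.array(el[0])+[x,y];print(n,"ell",ctr.round(1),np.round(el[1],1),onz(c,*ctr,36)[:2].round(1), "exp major px",72*c["fx"]/np.linalg.norm(onz(c,*ctr,36)-c["cam_to_world"][:3,3]))
    cv2.imwrite(f"pics/el_{n}.png",cv2.resize(np.hstack([vis,cv2.cvtColor(dm*255,cv2.COLOR_GRAY2BGR)]),None,fx=4.5,fy=4.5,interpolation=cv2.INTER_NEAREST))
a=cv2.imread("pics/el_top.png")
cv2.imwrite("pics/el.png",cv2.resize(np.vstack([a,cv2.imread("pics/el_side.png")]),(600,600)))
```

```text
bead [ 491.8149852  -135.04929151   66.47343527] [np.float64(0.39021142750347404), np.float64(0.39021142750335114)]
top [(np.int32(163), array([242.9, 215.1]), array([544. , 126.1])), (np.int32(17), array([245.7, 231.4]), array([498.8, 119.1]))]
top ell [243.7 216.5] [25.4 30.5] [538.4 122.8] exp major px 26.185902654630596
side [(np.int32(230), array([255.6, 272.8]), array([542.8, 127.3])), (np.int32(19), array([276. , 277.1]), array([498.1, 120. ]))]
side ell [267.5 302.5] [0. 1.] [485.1 189.9] exp major px 35.36898330911469
side ell [256.7 274.1] [30.7 35.3] [534.  138.1] exp major px 33.95755660037019
```

View pics/el.png

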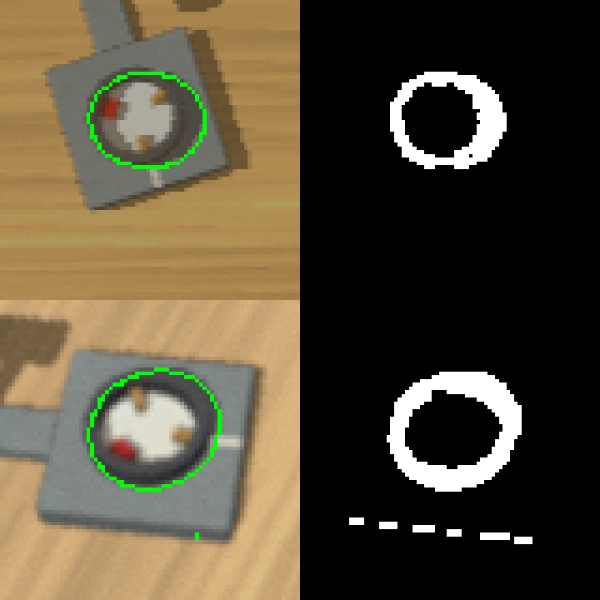

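Run:
```python
from h import *
C={n:cam(n) for n in("top","side")}
q={"top":[(57,85),(221,33),(275,203),(107,250)],"side":[(88,60),(312,82),(274,275),(47,252)]}
o={"top":(205,185),"side":(216,240)}
R={}
for n in q:
    P=np.array([onz(C[n],a/4.5+o[n][0]-.5,b/4.5+o[n][1]-.5,20)[:2] for a,b in q[n]])
    print(n,P.round(1).tolist(),P.mean(0),[round(float(np.linalg.norm(P[i]-P[i-1])),1) for i in range(4)],np.degrees(np.arctan2(*(P-np.roll(P,1,0)).T[::-1])).round(1))
K={"red":((233.875,213.19),(248.69,279.5)),"b1":((247,210.4),(252.2,265.1)),"b2":((242.7,222.9),(264,275.85)),"mark":((245.75,231.4),(276,277.1))}
for k,(a,b) in K.items(): print(k,*tri([ray(C["top"],*a),ray(C["side"],*b)]))
```

```text
top [[579.0, 197.0], [608.6, 95.0], [502.0, 64.0], [476.1, 167.5]] [541.4328113  130.88544585] [107.0, 106.2, 111.0, 106.7] [  16.   -73.8 -163.8  104.1]
side [[608.0, 97.9], [500.5, 66.7], [474.4, 171.2], [575.3, 201.5]] [539.55011171 134.3354351 ] [108.6, 111.9, 107.7, 105.4] [ -72.5 -163.8  104.    16.7]
red [548.81320043 150.28907329  23.59380906] [np.float64(0.9946416889248875), np.float64(0.9946416889249259)]
b1 [556.75574425 114.27096808  23.57446074] [np.float64(0.2626920138536223), np.float64(0.2626920138535762)]
b2 [522.69744066 127.06077736  20.01581891] [np.float64(0.2709985274726547), np.float64(0.27099852747239306)]
mark [498.66328344 119.0521113   18.34733695] [np.float64(0.11508979255316565), np.float64(0.11508979255317603)]
```

```bash
cat >> h.py <<'E'
from cell import monitor
from scipy.spatial.transform import Rotation as Ro
def rel(tgt,yaw=None):
    s=monitor.read_state();R=Ro.from_euler("xyz",s["eef_rot"]).as_matrix()
    d=R.T@(np.array(tgt)-s["eef_pos"])
    print("pos",s["eef_pos"].round(1),"rot",s["eef_rot"].round(4),"F",s["wrist_force"].round(1),"M",s["moment"].round(2),"gap",round(s["finger_gap"],1),"t",round(s["clock"],2))
    print("d cm",(d/10).round(3),"dist",np.linalg.norm(d).round(1))
    if yaw is not None:
        Rt=Ro.from_euler("xyz",[np.pi,0,yaw]).as_matrix();print("rotvec tool",Ro.from_matrix(R.T@Rt).as_rotvec().round(4))
    print("q",s["joints"].round(2))
E
python3 -c "
from h import *
rel([491.5,-134.5,160],0.384)"
```

```text
pos [ 128.5 -534.7  205.4] rot [-3.1414  0.      0.2358] F [0.6 0.  0.6] M [0.01 0.04 0.01] gap 94.6 t 0.4
d cm [ 44.649 -30.436   4.54 ] dist 542.3
rotvec tool [-0.0002  0.     -0.1482]
q [-1.4   0.3   1.52 -0.    1.32 -0.07]
```

```bash
python3 -m jog '[[2.8,-1.9,0.2,0,0,0,100],[2.8,-1.9,0.2,0,0,0,100],[2.8,-1.9,0.2,0,0,0,100],[2.8,-1.9,0.2,0,0,0,100],[2.8,-1.9,0.2,0,0,0,100],[2.8,-1.9,0.2,0,0,0,100],[2.8,-1.9,0.2,0,0,0,100],[2.8,-1.9,0.2,0,0,0,100]]'; python3 -m jog '[[2.8,-1.9,0.3,0,0,0,100],[2.8,-1.9,0.3,0,0,0,100],[2.8,-1.9,0.3,0,0,0,100],[2.8,-1.9,0.3,0,0,0,100],[2.8,-1.9,0.3,0,0,0,100],[2.8,-1.9,0.3,0,0,0,100],[2.0,-1.4,0.2,0,0,0,100],[0,0,0,0,0,0,100]]'; python3 -c "
from h import *
rel([491.5,-134.5,160],0.384)"
```

```text
clock: 1.2
eef_pos: [311.5, -333.5, 189.5]
eef_rot: [3.141, -0.0, 0.236]
wrist_force: [0.8, 0.0, 0.2]
finger_gap: 93.8
clock: 2.0
eef_pos: [464.8, -164.4, 169.1]
eef_rot: [-3.141, 0.0, 0.239]
wrist_force: [0.1, 0.0, 0.2]
finger_gap: 93.7
pos [ 464.8 -164.4  169.1] rot [-3.1411e+00  2.0000e-04  2.3850e-01] F [0.1 0.  0.2] M [-0.1  -0.04 -0.01] gap 93.7 t 2.0
d cm [ 3.305 -2.278  0.907] dist 41.2
rotvec tool [-0.0005  0.0002 -0.1455]
q [-0.41  0.21  1.72  0.    1.21  0.92]
```

```bash
python3 -m jog '[[1.65,-1.14,0.45,0,0,0,100],[1.65,-1.14,0.45,0,0,0,100],[0,0,0,0,0,-0.075,100],[0,0,0,0,0,-0.07,100],[0,0,0,0,0,0,100]]'
python3 - <<'E'
from h import *
rel([491.5,-134.5,26.2],0.384)
c=cam("top");cv2.imwrite("pics/t1.png",c["color"]);d=cam("side")
cv2.imwrite("pics/p1.png",np.hstack([crop(c["color"],298,180,90,90,4.4),crop(d["color"],275,120,90,90,4.4)]))
E
```

```text
clock: 2.5
eef_pos: [490.1, -136.9, 160.5]
eef_rot: [3.142, 0.0, 0.382]
wrist_force: [-0.2, 0.8, 0.7]
finger_gap: 94.0
pos [ 490.1 -136.9  160.5] rot [3.1415e+00 1.0000e-04 3.8160e-01] F [-0.2  0.8  0.7] M [ 0.01 -0.01 -0.02] gap 94.0 t 2.5
d cm [ 0.22  -0.171 13.429] dist 134.3
rotvec tool [ 0.      0.0001 -0.0024]
q [-0.34  0.25  1.69 -0.    1.2   0.84]
```

View pics/p1.png

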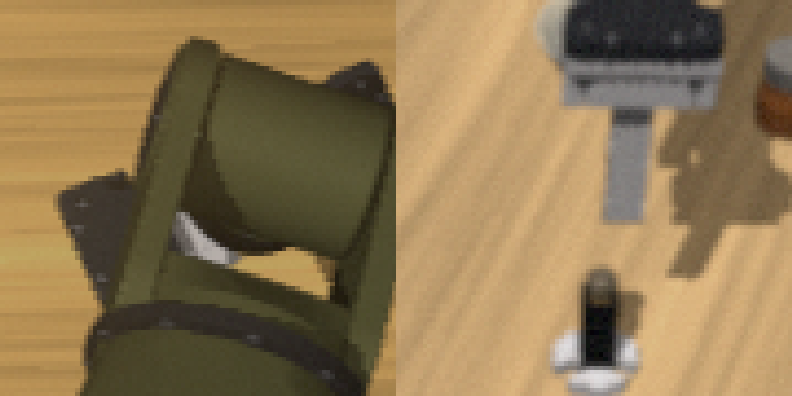

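The side view shows the finger above and in line with the stem. Next I lower to just above the bead and check the alignment.

```bash
python3 -m jog '[[0.22,-0.17,1.5,0,0,0,100],[0,0,2.5,0,0,0,100],[0,0,2.0,0,0,0,100],[0,0,0.5,0,0,0,100],[0,0,0,0,0,0,100]]'
python3 - <<'E'
from h import *
rel([491.5,-134.5,26.2],0.384)
d=cam("side")
cv2.imwrite("pics/p2.png",crop(d["color"],285,140,70,80,7))
s=monitor.read_state();p=s["eef_pos"];print(proj(d,[p,[491.5,-134.5,69],[491.5,-134.5,0]]))
E
```

```text
clock: 3.1
eef_pos: [491.6, -134.2, 95.4]
eef_rot: [-3.141, 0.001, 0.38]
wrist_force: [0.4, 0.3, 0.7]
finger_gap: 94.3
pos [ 491.6 -134.2   95.4] rot [-3.1411e+00  6.0000e-04  3.7950e-01] F [0.4 0.3 0.7] M [ 0.   -0.01 -0.03] gap 94.3 t 3.1
d cm [-0.019  0.029  6.916] dist 69.2
rotvec tool [-0.0005  0.0006 -0.0045]
q [-0.34  0.33  1.75 -0.    1.06  0.85]
[[321.55198415 175.14440758]
 [321.16414532 183.26940694]
 [319.64260255 202.55711352]]
```

View pics/p2.png

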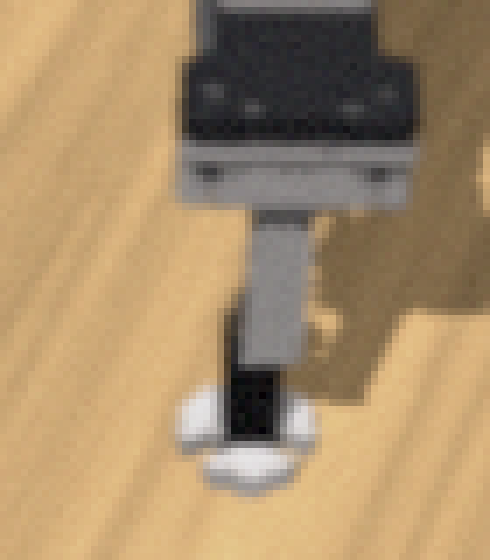

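```bash
python3 -m jog '[[0,0,2,0,0,0,100],[0,0,2,0,0,0,100],[0,0,1.5,0,0,0,100],[0,0,1.0,0,0,0,100],[0,0,0.4,0,0,0,100],[0,0,0,0,0,0,60],[0,0,0,0,0,0,60]]' 10
python3 - <<'E'
from h import *
rel([491.5,-134.5,26.2],0.384)
d=cam("side")
cv2.imwrite("pics/p3.png",crop(d["color"],285,140,70,80,7))
E
```

```text
clock: 3.85
eef_pos: [492.3, -134.2, 27.3]
eef_rot: [3.141, -0.001, 0.381]
wrist_force: [0.0, -0.7, -0.2]
finger_gap: 81.6
pos [ 492.3 -134.2   27.3] rot [ 3.1408e+00 -9.0000e-04  3.8070e-01] F [ 0.  -0.7 -0.2] M [ 0.01 -0.04 -0.02] gap 81.6 t 3.85
d cm [-0.088  0.002  0.107] dist 1.4
rotvec tool [ 0.0008 -0.0009 -0.0033]
q [-0.34  0.44  1.79  0.    0.91  0.85]
```

View pics/p3.png

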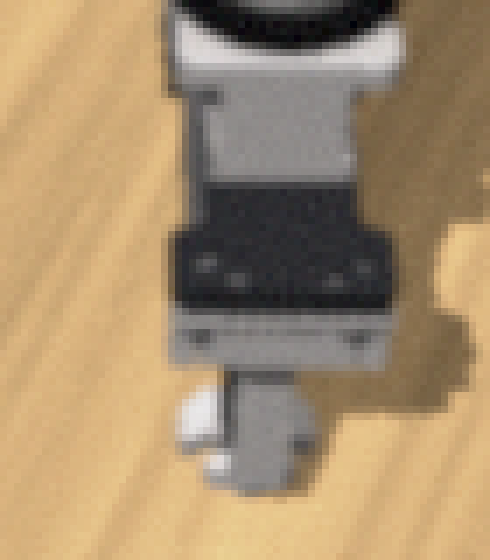

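```bash
python3 -m jog '[[-0.08,0,0.1,0,0,0,45],[0,0,0,0,0,0,35],[0,0,0,0,0,0,28],[0,0,0,0,0,0,22],[0,0,0,0,0,0,15],[0,0,0,0,0,0,15],[0,0,0,0,0,0,15],[0,0,0,0,0,0,15]]' 8;  python3 -m jog '[[0,0,0,0,0,0,10],[0,0,0,0,0,0,10],[0,0,0,0,0,0,10],[0,0,0,0,0,0,10]]' 25; python3 -c "
from h import *
rel([491.5,-134.5,26.2],0.384)"
```

```text
clock: 4.7
eef_pos: [491.1, -134.3, 25.5]
eef_rot: [3.142, -0.0, 0.381]
wrist_force: [-0.0, -0.4, -0.2]
finger_gap: 19.9
clock: 5.1
eef_pos: [491.1, -134.3, 25.4]
eef_rot: [3.142, 0.0, 0.381]
wrist_force: [0.1, -0.3, -0.2]
finger_gap: 19.7
pos [ 491.1 -134.3   25.4] rot [3.1416 0.     0.3808] F [ 0.1 -0.3 -0.2] M [-0.11 -0.07  0.02] gap 19.7 t 5.1
d cm [ 0.03   0.034 -0.077] dist 0.9
rotvec tool [ 0.      0.     -0.0032]
q [-0.34  0.44  1.8  -0.    0.9   0.85]
```

```bash
python3 -m jog '[[0,0,-0.3,0,0,0,10],[0,0,-1,0,0,0,10],[0,0,-2,0,0,0,10],[0,0,-2,0,0,0,10],[0,0,-2,0,0,0,10],[0,0,-1.2,0,0,0,10],[0,0,0,0,0,0,10]]'
python3 - <<'E'
from h import *
rel([542.2,131.0,110],2.805)
d=cam("side");c=cam("top")
cv2.imwrite("pics/p4.png",np.hstack([crop(d["color"],270,120,90,90,4.4),crop(c["color"],298,180,90,90,4.4)]))
E
```

```text
clock: 5.8
eef_pos: [491.8, -134.5, 112.2]
eef_rot: [3.14, -0.002, 0.381]
wrist_force: [0.0, 0.0, -2.0]
finger_gap: 19.6
pos [ 491.8 -134.5  112.2] rot [ 3.1397e+00 -2.2000e-03  3.8080e-01] F [ 0.  0. -2.] M [ 0.   -0.01  0.02] gap 19.6 t 5.8
d cm [ 14.549 -22.775   0.207] dist 270.3
rotvec tool [ 3.5000e-03  1.3000e-03 -2.4242e+00]
q [-0.34  0.31  1.74  0.    1.09  0.85]
```

View pics/p4.png

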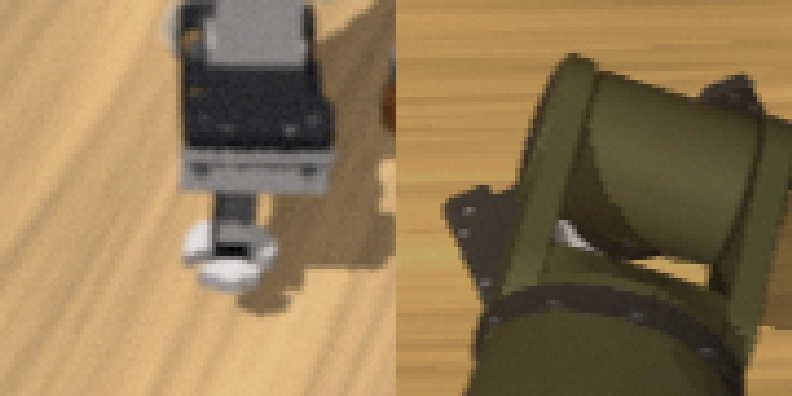

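```bash
python3 -m jog '[[0.9,-1.4,0,0,0,0,10],[1.8,-2.8,0,0,0,0,10],[2.2,-3.5,0,0,0,0,10],[2.5,-4,0,0,0,0,10],[2.5,-4,0,0,0,0,10],[2.2,-3.5,0,0,0,0,10],[1.5,-2.2,0,0,0,0,10],[0.8,-1.2,0,0,0,0,10]]';python3 -m jog '[[0,0,0,0,0,-0.14,10],[0,0,0,0,0,-0.14,10],[0,0,0,0,0,-0.14,10],[0,0,0,0,0,-0.14,10],[0,0,0,0,0,-0.14,10],[0,0,0,0,0,-0.14,10],[0,0,0,0,0,-0.14,10],[0,0,0,0,0,-0.14,10]]';python3 -m jog '[[0,0,0,0,0,-0.14,10],[0,0,0,0,0,-0.14,10],[0,0,0,0,0,-0.14,10],[0,0,0,0,0,-0.14,10],[0,0,0,0,0,-0.14,10],[0,0,0,0,0,-0.14,10],[0,0,0,0,0,-0.14,10],[0,0,0,0,0,0,10]]'; python3 -c "
from h import *
rel([542.2,131.0,75],2.805)"
```

```text
clock: 6.7
eef_pos: [540.4, 130.9, 109.2]
eef_rot: [-3.141, 0.002, 0.383]
wrist_force: [-0.0, 0.1, -1.3]
finger_gap: 20.3
clock: 7.5
eef_pos: [540.5, 128.2, 109.6]
eef_rot: [-3.14, 0.0, 1.506]
wrist_force: [-0.1, 1.2, -0.9]
finger_gap: 19.7
clock: 8.3
eef_pos: [540.5, 128.3, 109.7]
eef_rot: [-3.141, -0.001, 2.482]
wrist_force: [-0.0, -0.1, -2.6]
finger_gap: 20.0
pos [540.5 128.3 109.7] rot [-3.1406e+00 -8.0000e-04  2.4824e+00] F [-0.  -0.1 -2.6] M [-0.01 -0.12  0.  ] gap 20.0 t 8.3
d cm [0.031 0.322 3.47 ] dist 34.8
rotvec tool [-0.0009 -0.001  -0.3226]
q [ 0.17  0.41  1.61 -0.    1.13 -0.74]
```

```bash
python3 -m jog '[[0.03,0.32,1,0,0,0,10],[0,0,1.5,0,0,0,10],[0,0,1,0,0,0,10],[0,0,0,0,0,-0.12,10],[0,0,0,0,0,0,10]]'
python3 - <<'E'
from h import *
rel([542.2,131.0,65],2.805)
d=cam("side");c=cam("top")
cv2.imwrite("pics/d5.png",d["color"])
cv2.imwrite("pics/p5.png",np.hstack([crop(d["color"],205,215,90,90,4.4),crop(c["color"],195,170,90,90,4.4)]))
E
```

```text
clock: 8.8
eef_pos: [542.2, 131.6, 74.5]
eef_rot: [-3.141, -0.001, 2.601]
wrist_force: [0.5, -0.1, -1.2]
finger_gap: 20.0
pos [542.2 131.6  74.5] rot [-3.1407e+00 -9.0000e-04  2.6007e+00] F [ 0.5 -0.1 -1.2] M [-0.07 -0.14  0.05] gap 20.0 t 8.8
d cm [-0.029 -0.055  0.952] dist 9.5
rotvec tool [-0.0007 -0.001  -0.2043]
q [ 0.17  0.46  1.63 -0.    1.06 -0.86]
```

View pics/p5.png

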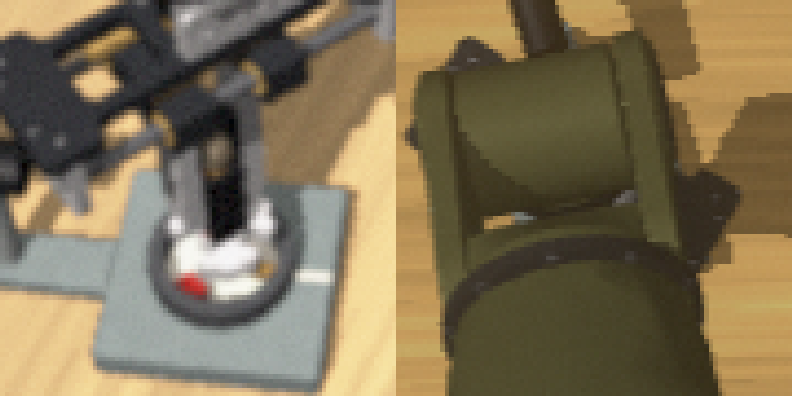

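Run:
```python
from h import *
d=cam("side")
print(proj(d,[[542.2,131.6,59],[542.2,131,36],[541,131,36],[542.2,129,36]]))
cv2.imwrite("pics/p6.png",cv2.resize(d["color"][250:300,230:290],None,fx=12,fy=12,interpolation=cv2.INTER_CUBIC))
```

```text
[[253.77360963 264.35426774]
 [254.62244905 270.19710613]
 [255.13319622 270.38498826]
 [255.03406022 269.46332509]]
```

View pics/p6.png

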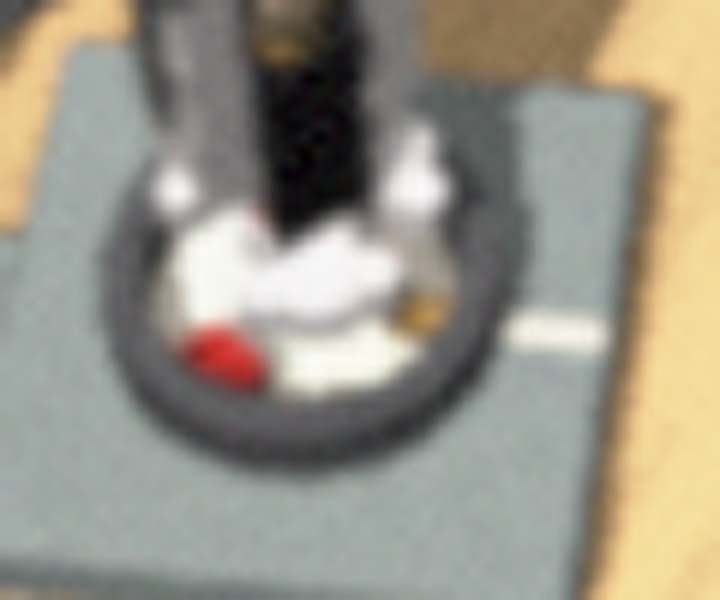

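```bash
python3 -m jog '[[-0.03,-0.05,0.5,0,0,0,10],[0,0,0.4,0,0,0,10],[0,0,0.2,0,0,0,10],[0,0,0.2,0,0,0,10],[0,0,0,0,0,0,10]]';python3 -m jog '[[0,0,0.2,0,0,0,10],[0,0,0.1,0,0,0,10],[0,0,0.1,0,0,0,10],[0,0,0,0,0,0,10]]'
python3 - <<'E'
from h import *
rel([542.2,131.0,53.4],2.805)
d=cam("side")
cv2.imwrite("pics/p7.png",cv2.resize(d["color"][240:300,225:295],None,fx=10,fy=10,interpolation=cv2.INTER_CUBIC))
E
```

```text
clock: 9.45
eef_pos: [542.4, 131.1, 62.1]
eef_rot: [-3.141, -0.0, 2.601]
wrist_force: [0.9, 0.3, -1.8]
finger_gap: 19.8
clock: 9.85
eef_pos: [542.5, 131.2, 58.3]
eef_rot: [-3.142, -0.0, 2.601]
wrist_force: [0.5, -0.5, -1.3]
finger_gap: 19.6
pos [542.5 131.2  58.3] rot [-3.1415e+00 -1.0000e-04  2.6008e+00] F [ 0.5 -0.5 -1.3] M [ 0.09 -0.15 -0.04] gap 19.6 t 9.85
d cm [ 0.015 -0.029  0.495] dist 5.0
rotvec tool [-0.000e+00 -1.000e-04 -2.042e-01]
q [ 0.17  0.48  1.64  0.    1.02 -0.86]
```

View pics/p7.png

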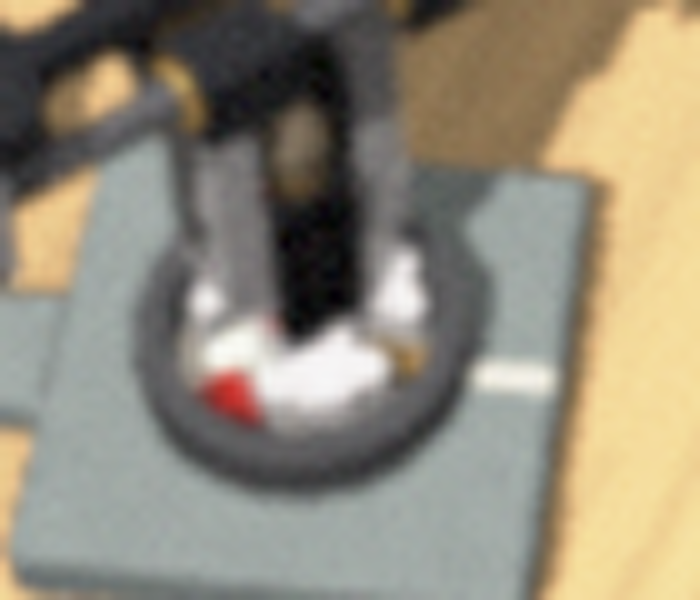

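The foot is inside the cup mouth at about (300,330) in the crop, with an even dark margin and no side force. Next I lower in small steps until it touches the keys.

```bash
python3 -m jog '[[0,0,0.1,0,0,0,10],[0,0,0.1,0,0,0,10],[0,0,0.1,0,0,0,10],[0,0,0,0,0,0,10]]';python3 -m jog '[[0,0,0.05,0,0,0,10],[0,0,0.05,0,0,0,10],[0,0,0,0,0,0,10]]'; python3 -m jog '[[0,0,0.05,0,0,0,10],[0,0,0,0,0,0,10]]'
```

```text
clock: 10.3
eef_pos: [542.4, 131.1, 55.3]
eef_rot: [-3.141, -0.0, 2.601]
wrist_force: [0.1, -0.7, -1.5]
finger_gap: 19.6
clock: 10.6
eef_pos: [542.5, 131.2, 54.4]
eef_rot: [-3.142, -0.0, 2.601]
wrist_force: [0.6, -0.6, -0.9]
finger_gap: 19.8
clock: 10.8
eef_pos: [542.5, 131.2, 53.9]
eef_rot: [-3.142, -0.0, 2.601]
wrist_force: [-0.5, -0.2, -2.1]
finger_gap: 19.7
```

```bash
python3 -m jog '[[0,0,0.03,0,0,0,10],[0,0,0,0,0,0,10]]';python3 -m jog '[[0,0,0.02,0,0,0,10],[0,0,0,0,0,0,10]]'; python3 -m jog '[[0,0,0.02,0,0,0,10],[0,0,0,0,0,0,10]]'
```

```text
clock: 11.0
eef_pos: [542.5, 131.2, 53.6]
eef_rot: [-3.142, -0.0, 2.601]
wrist_force: [-0.4, 0.4, -1.0]
finger_gap: 19.7
clock: 11.2
eef_pos: [542.5, 131.2, 53.5]
eef_rot: [3.142, 0.0, 2.601]
wrist_force: [0.6, 0.5, -1.4]
finger_gap: 19.6
clock: 11.4
eef_pos: [542.5, 131.2, 53.4]
eef_rot: [3.142, 0.0, 2.601]
wrist_force: [-1.2, -0.3, 0.5]
finger_gap: 19.8
```

```bash
python3 -m jog '[[0,0,0.02,0,0,0,10],[0,0,0,0,0,0,10]]';python3 -m jog '[[0,0,0.02,0,0,0,10],[0,0,0,0,0,0,10]]'
```

```text
clock: 11.6
eef_pos: [542.6, 131.2, 53.3]
eef_rot: [3.141, 0.0, 2.601]
wrist_force: [-2.4, -0.7, 3.5]
finger_gap: 19.9
clock: 11.8
eef_pos: [542.6, 131.2, 53.3]
eef_rot: [3.141, 0.0, 2.601]
wrist_force: [-3.5, -0.5, 6.4]
finger_gap: 19.7
```

Contact is at z = 53.3 as predicted, on top of the keys, with about 8 N of pressure. Now I turn the foot.

```bash
python3 -m jog '[[0,0,0,0,0,-0.03,10],[0,0,0,0,0,-0.02,10]]';python3 -m jog '[[0,0,0,0,0,-0.02,10],[0,0,0,0,0,0,10]]';python3 -m jog '[[0,0,0,0,0,-0.02,10],[0,0,0,0,0,0,10]]';python3 -m jog '[[0,0,0,0,0,-0.02,10],[0,0,0,0,0,0,10]]'
```

```text
clock: 12.0
eef_pos: [542.7, 131.2, 53.2]
eef_rot: [3.141, 0.001, 2.652]
wrist_force: [-1.5, -0.5, 5.0]
finger_gap: 19.7
clock: 12.2
eef_pos: [542.7, 131.2, 53.1]
eef_rot: [3.141, 0.0, 2.671]
wrist_force: [-1.5, -0.7, 5.0]
finger_gap: 20.0
clock: 12.4
eef_pos: [542.6, 131.0, 53.0]
eef_rot: [-3.141, 0.0, 2.691]
wrist_force: [-0.9, -1.4, 5.7]
finger_gap: 19.8
clock: 12.6
eef_pos: [542.5, 130.8, 52.9]
eef_rot: [-3.141, 0.0, 2.711]
wrist_force: [-2.1, -3.4, 6.0]
finger_gap: 19.7
```

```bash
for i in 1; do :; done; python3 -m jog '[[0,0,0,0,0,-0.02,10],[0,0,0,0,0,0,10]]';python3 -m jog '[[0,0,0,0,0,-0.02,10],[0,0,0,0,0,0,10]]';python3 -m jog '[[0,0,0,0,0,-0.02,10],[0,0,0,0,0,0,10]]'; python3 -c "
from h import *
rel([542.2,131.0,53.4],2.805)"
```

```text
clock: 12.8
eef_pos: [542.5, 130.9, 52.9]
eef_rot: [-3.141, 0.0, 2.731]
wrist_force: [-1.9, -2.7, 3.7]
finger_gap: 20.0
clock: 13.0
eef_pos: [542.5, 131.1, 52.7]
eef_rot: [-3.142, -0.0, 2.751]
wrist_force: [-0.5, -1.2, 1.9]
finger_gap: 20.1
clock: 13.2
eef_pos: [542.4, 131.4, 52.5]
eef_rot: [3.141, -0.0, 2.772]
wrist_force: [0.9, 0.5, -2.5]
finger_gap: 19.8
pos [542.4 131.4  52.5] rot [ 3.1414e+00 -3.0000e-04  2.7718e+00] F [ 0.9  0.5 -2.5] M [ 0.07 -0.25  0.03] gap 19.8 t 13.2
d cm [ 0.007 -0.042 -0.088] dist 1.0
rotvec tool [ 0.0002 -0.0003 -0.0332]
q [ 0.17  0.49  1.64  0.    1.01 -1.03]
```

At yaw 2.77 the pressure vanished and z fell, so the notches have found the keys. I'll centre slightly more and lower with force checks.

```bash
python3 -m jog '[[0,0,0,0,0,-0.02,10],[0,0,0.05,0,0,0,10],[0,0,0,0,0,0,10]]';python3 -m jog '[[0,0,0.05,0,0,0,10],[0,0,0,0,0,0,10]]'; python3 -m jog '[[0,0,0.05,0,0,0,10],[0,0,0,0,0,0,10]]'
```

```text
clock: 13.5
eef_pos: [542.4, 131.2, 52.2]
eef_rot: [-3.141, -0.0, 2.791]
wrist_force: [0.6, 0.0, -2.5]
finger_gap: 20.3
clock: 13.7
eef_pos: [542.5, 131.2, 51.7]
eef_rot: [-3.142, -0.0, 2.791]
wrist_force: [-1.1, 0.4, -2.0]
finger_gap: 19.7
clock: 13.9
eef_pos: [542.5, 131.2, 51.3]
eef_rot: [-3.142, -0.0, 2.791]
wrist_force: [-0.2, -0.2, -2.6]
finger_gap: 19.9
```

Free and well below the key-top level. Continuing down.

```bash
python3 -m jog '[[0,0,0.1,0,0,0,10],[0,0,0.1,0,0,0,10],[0,0,0,0,0,0,10]]';python3 -m jog '[[0,0,0.1,0,0,0,10],[0,0,0.1,0,0,0,10],[0,0,0,0,0,0,10]]'; python3 -m jog '[[0,0,0.05,0,0,0,10],[0,0,0.05,0,0,0,10],[0,0,0,0,0,0,10]]'; python3 -m jog '[[0,0,0.02,0,0,0,10],[0,0,0,0,0,0,10]]'; python3 -m jog '[[0,0,0.02,0,0,0,10],[0,0,0,0,0,0,10]]'
```

```text
clock: 14.2
eef_pos: [542.4, 131.1, 49.2]
eef_rot: [-3.141, -0.0, 2.791]
wrist_force: [-0.2, 0.0, -1.8]
finger_gap: 19.7
clock: 14.5
eef_pos: [542.5, 131.2, 47.2]
eef_rot: [-3.141, -0.0, 2.791]
wrist_force: [0.3, -0.2, -2.2]
finger_gap: 19.6
clock: 14.8
eef_pos: [542.5, 131.2, 46.3]
eef_rot: [-3.142, -0.0, 2.791]
wrist_force: [-0.0, -0.3, -2.0]
finger_gap: 19.5
clock: 15.0
eef_pos: [542.5, 131.2, 46.1]
eef_rot: [-3.142, -0.0, 2.791]
wrist_force: [0.4, -0.4, -1.3]
finger_gap: 19.6
clock: 15.2
eef_pos: [542.5, 131.2, 45.9]
eef_rot: [3.142, 0.0, 2.791]
wrist_force: [-0.2, -0.5, -2.0]
finger_gap: 19.5
```

```bash
python3 -m jog '[[0,0,0.03,0,0,0,10],[0,0,0,0,0,0,10]]';python3 -m jog '[[0,0,0.02,0,0,0,10],[0,0,0,0,0,0,10]]'; python3 -m jog '[[0,0,0.02,0,0,0,10],[0,0,0,0,0,0,10]]'
```

```text
clock: 15.4
eef_pos: [542.5, 131.1, 45.6]
eef_rot: [-3.142, -0.0, 2.791]
wrist_force: [0.3, 0.4, -2.7]
finger_gap: 19.9
clock: 15.6
eef_pos: [542.5, 131.2, 45.5]
eef_rot: [3.142, 0.0, 2.791]
wrist_force: [0.3, -0.5, -1.0]
finger_gap: 19.9
clock: 15.8
eef_pos: [542.6, 131.2, 45.4]
eef_rot: [3.142, 0.0, 2.791]
wrist_force: [-1.4, 0.4, 2.5]
finger_gap: 19.6
```

The foot is on the floor at z = 45.4, 8 mm below key-top contact. Now I release it gently.

```bash
python3 -m jog '[[0,0,0,0,0,0,22],[0,0,0,0,0,0,24],[0,0,0,0,0,0,30],[0,0,0,0,0,0,40],[0,0,0,0,0,0,50],[0,0,0,0,0,0,55],[0,0,0,0,0,0,55]]' 5
python3 - <<'E'
from h import *
rel([542.2,131.0,53.4],2.805)
d=cam("side")
cv2.imwrite("pics/p8.png",cv2.resize(d["color"][240:300,225:295],None,fx=10,fy=10,interpolation=cv2.INTER_CUBIC))
E
```

```text
clock: 16.5
eef_pos: [542.5, 131.2, 45.3]
eef_rot: [3.142, 0.0, 2.791]
wrist_force: [1.2, 0.3, 0.2]
finger_gap: 51.1
pos [542.5 131.2  45.3] rot [3.1415 0.     2.7908] F [1.2 0.3 0.2] M [ 0.07 -0.16  0.04] gap 51.1 t 16.5
d cm [ 0.023 -0.029 -0.813] dist 8.1
rotvec tool [ 0.0001  0.     -0.0142]
q [ 0.17  0.5   1.64  0.    1.   -1.05]
```

View pics/p8.png

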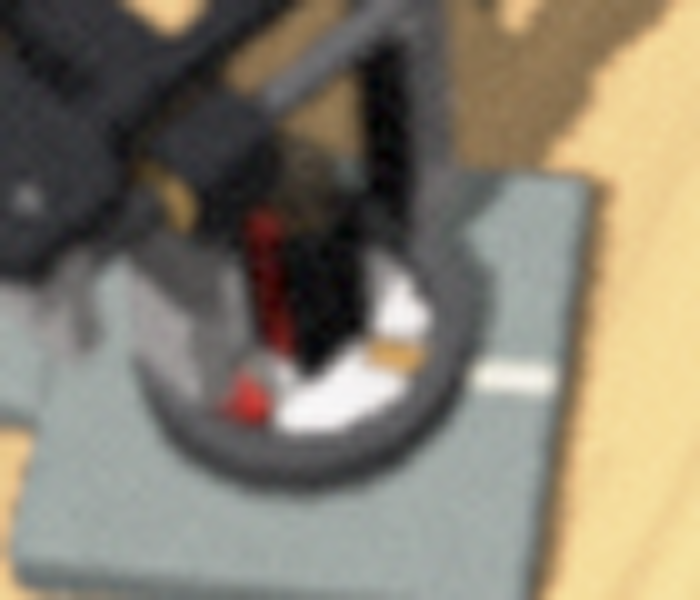

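The jaws are clear of the stem. The red stripe at about (265,270) in the crop faces the red key at (248,395), and a brass key shows in its notch at (395,355). Now I retreat straight up.

```bash
python3 -m jog '[[0,0,-0.5,0,0,0,55],[0,0,-1.5,0,0,0,55],[0,0,-2.5,0,0,0,55],[0,0,-3,0,0,0,55],[0,0,-3,0,0,0,55],[0,0,-3,0,0,0,55],[0,0,-1.5,0,0,0,55],[0,0,0,0,0,0,55]]'; python3 -c "
from h import *
rel([420,-40,200])"
```

```text
clock: 17.35
eef_pos: [543.3, 131.3, 198.6]
eef_rot: [3.139, 0.004, 2.791]
wrist_force: [-0.4, -0.7, -1.1]
finger_gap: 51.6
pos [543.3 131.3 198.6] rot [3.1391 0.0044 2.7908] F [-0.4 -0.7 -1.1] M [-0.01 -0.11  0.04] gap 51.6 t 17.35
d cm [  5.695 -20.327  -0.212] dist 211.1
q [ 0.17  0.32  1.51 -0.    1.31 -1.05]
```

```bash
python3 -m jog '[[0.7,-2.5,0,0,0,0,55],[0.9,-3.2,0,0,0,0,55],[0.9,-3.2,0,0,0,0,55],[0.9,-3.2,0,0,0,0,55],[0.9,-3.2,0,0,0,0,55],[0.9,-3.2,0,0,0,0,55],[0.5,-1.8,0,0,0,0,55],[0,0,0,0,0,0,55]]'
python3 - <<'E'
from h import *
c=cam("top");d=cam("side")
cv2.imwrite("pics/top9.png",c["color"]);cv2.imwrite("pics/side9.png",d["color"])
f=lambda i,x,y:cv2.resize(i[y:y+50,x:x+50],None,fx=8,fy=8,interpolation=cv2.INTER_CUBIC)
cv2.imwrite("pics/p9.png",np.hstack([f(c["color"],218,190),f(d["color"],232,242)]))
# others moved?
for n,x in(("top",c),("side",d)):
    o=cv2.imread(f"pics/{n}0.png").astype(int)
    B={"top":{"tray":(115,198,58,78),"dish":(415,178,38,36),"jar":(420,232,26,22)},"side":{"dish":(304,116,36,24),"jar":(354,127,24,26),"tray":(150,355,125,65)}}[n]
    for k,(u,v,w,h) in B.items(): print(n,k,np.abs(o-x["color"])[v:v+h,u:u+w].mean().round(2))
b=None
E
```

```text
clock: 18.15
eef_pos: [418.2, -41.0, 195.0]
eef_rot: [-3.141, -0.0, 2.789]
wrist_force: [0.9, -0.2, 0.2]
finger_gap: 51.5
top tray 9.24
top dish 7.67
top jar 23.81
side dish 39.07
side jar 81.79
side tray 8.36
```

View pics/p9.png

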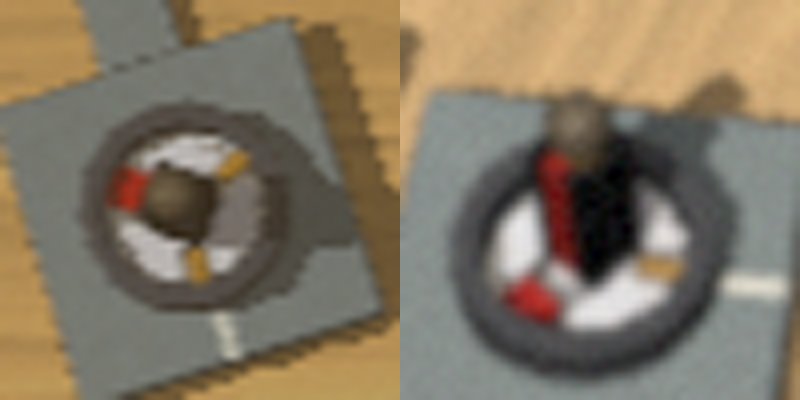

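View pics/top9.png

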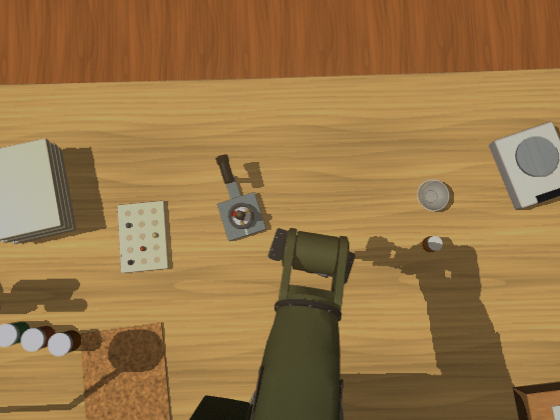

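All three keys sit in the notches, in both views (red at (125,190), brass at (232,165) and (197,265) in the left crop). The tray, dish and jar are where they were in the top view. Last, I check the bead's height.

Run:
```python
from h import *
from cell import order
c=cam("top");d=cam("side")
print(*tri([ray(c,240,214.3),ray(d,254,257.1)]))
print(monitor.read_state()["clock"]); print(order.sign_off())
```

```text
[540.0380002  129.20102     83.14762231] [np.float64(0.9335059555747655), np.float64(0.9335059555748462)]
18.35
the job is handed in; nothing more can be done
None
```

The holder is fully home in the cup, on its floor, and released. I handed the job in at about 18 s of the 64 s allowed.

**What I did:** I gripped the stem at about its 45 mm mark and set the foot on the keys at an angle about 0.2 rad short. I then turned it under about 5–8 N until the notches found the keys at tool yaw 2.77. From there it went down freely to the floor. I released it, lifted straight up and moved clear.

**Checks that agreed:**
- **Depth:** first floor contact came at tool height 45.4 mm. Contact on the key tops was at 53.3 mm, so it went down the expected 8 mm.
- **Fit:** in both views each key I could see sits in a notch. All three show in the top view, with the red stripe over the red key.
- **Force:** the wrist readings I took stayed below about 10 N. They were taken at the end of each short move, so I have no continuous record.

**Checks that were weaker:**
- **Bead height:** after release it measured 83 mm, against about 86 mm expected from its height before the pick-up. That is within the error of hand-picked pixels and the 2 mm calibration; perched on the keys it would read about 94 mm.
- **Tray, dish and jar:** by eye they have not moved in the top view. The automatic image comparison was inconclusive because the arm and its shadow changed those areas. I did not look at the final side view for them.

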